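Hold the sprung tweezers at the marked gap

TASK

For a tip check, take the large sprung tweezers off their rest and bring them level over the gap plate from its front edge, tips just above the crosswise line without touching the plate. Squeeze them, never so far that the tips meet, until each tip stands over its own one of the two parallel lines (tip gap 12 mm), hold that gap still for about three seconds, and finish while still holding them there. Leave everything else on the table where it is.

Things in the scene. Friction and masses are not known exactly. Their poses are not given: they have to be found in the camera images.
- tweezers: Sprung steel tweezers, 204 mm long, 0.05 kg, balanced near the pads, lying level on the rest, blades side by side. Take it by the two ribbed finger pads; origin midway between them, at mid height, 41 mm above the table on the rest; x along the tweezers to the tips (70 mm ahead), z up, y to the left blade. The blades, 10 to 12 mm high, hinge at the heel, 115 mm behind the origin, and spring open.
- pad_left (a point): Middle of the left finger pad's ribbed outer face (36 mm long, 18 mm high). Width over the two pads: 35 mm when free (tips 30 mm apart), 24 mm (faces then parallel) at the 12 mm tip gap; tip gap = 12 mm + 1.6 x (width - 24 mm).
- pad_right (a point): Middle of the right pad's outer face. The spring pushes each pad outward with about 4 N when free, 8 N at the 12 mm tip gap and 10 N at 18.4 mm width, where the tips all but meet (3 mm gap).
- tip_left (a point): Point end of the left (+y of the tweezers) blade, on the centreline of the 2 mm thick tip. The tip gap is the distance between tip_left and tip_right.
- tip_right (a point): Point end of the right (-y) blade, likewise.
- rest: Fixed wooden rest, left or right of the plate; origin on the table under the middle of the finger pads, x to the tips. Base strip 176x30 mm, 8 mm high, with two 8 mm thick saddles, tops 36 mm above the table, end lips to 44 mm: one 95 mm behind the origin (30 mm wide), one 44 mm ahead (54 mm wide). Around the pads it is open for fingers down to the base strip.
- plate: Fixed gap plate: aluminium, 70 (x) by 80 (y) mm, 10 mm thick, on a dark foot. Origin on the table under the middle of the crosswise line; x points away from the front edge, which faces the robot 22 mm before that line. Two thin black lines, 40 mm long, run along x at y = +6 mm (for tip_left) and -6 mm (for tip_right). The tips come over it pointing along +x.
- plate_mark (a point): Middle of the crosswise line (along y, 34 mm long) on the plate's flat top, 35 mm above the table; axes as the plate.
- ring_gauge: Bystander, loose: plain steel ring, 55 mm across, 18 mm high, left and behind. Origin at the centre of its underside.
- gear: Bystander, loose: steel spur gear lying flat, 60 mm across, 20 mm high, right and behind. Origin at the centre of its underside.
- bracket_part: Bystander, loose: small L-shaped steel bracket, 36x50x40 mm, at the right. Origin at the centre of its underside.
- screwdriver: Bystander, loose: screwdriver 200 mm long lying at the left. Origin at the centre of its underside.
- plug_gauge: Bystander, loose: round steel plug gauge, 14 mm thick, 96 mm long, lying between the rest and the plate, pointing away from the robot. Origin at the centre of its underside.
Not all that is in view belongs to the job. What is shaped like the plate but pink is not meant.

How it is judged:
By the outcome, as a careful person would: the job done as asked, in the order asked, and still so for the second after the job is handed in, while the arm keeps its last pose, push and grip.
It also fails if it takes over 38 s, if anything falls off the work surface, if the arm or the gripper's body presses on something with over 40 N, if the wrist force passes 120 N, or if a joint passes its speed limit or range.

ROBOT

A 6-joint arm with a two-finger parallel gripper is mounted at the origin on a cart in front of the work surface, level with it; the furniture and walls round the work are solid. World frame = base frame: x ahead of the robot, y to its left, z up, the work surface at z = 0. Lengths are in m, angles in rad, forces in N, time in s.
With the tool pointing down it reaches from about 0.375 to 0.9 m from the base axis. Payload 3.1 kg.
Tool frame: the origin (TCP) lies midway between the tips of the shut fingers; the grasp point (between the pads) lies 19 mm behind it; z points along the fingers, y is the direction in which the jaws open and shut (so a half turn about z gives the same grasp; the last joint's range is limited). The gripper opens to 85 mm and grips with 20 to 120 N. Pads are 22 mm wide; open, the fingers measure 114 mm over their backs; the gripper's body (76 mm by 85 mm) begins 54 mm behind the grasp point. The pads swing forward as they close: fully open they stand 13 mm farther back than shut.
Start: joints at [1.133, 0.527, 1.433, -0, 1.181, -0.178], TCP at [0.161, 0.604, 0.231] pointing down, gripper open.
Joint ranges: [-3.08, 3.08], [-0.75, 2.2], [0.22, 2.44], [-1.43, 4.57], [0, 2.65], [-2.85, 2.85]. Speed limits (rad/s): [2.79, 2.79, 3.14, 3.14, 3.14, 3.14].

INTERFACE

Orientations are given as a unit quaternion [x, y, z, w].
In Python, from station import manip gives the robot as it stands. The module is installed in compiled form; this text tells all that it offers.
- The arm moves only by the tool drive_tool, never from a script. Its argument "deltas" is one flat list of numbers, 4 for each row, row after row: the shift along the tool's x, y, z in cm, then the turn about the tool's z in degrees. A call has 1 to 12 rows; each row is the pose to reach, as a shift and turn from the pose measured when the call began, along the tool's axes at that moment; what a row does not reach only later rows make up. A row lasts 1/10 s, in which the tool goes at most 50 mm and 8.59 degrees, less where a joint would pass 70% of its speed; a pose out of reach is approached as far as the arm can. A call with a gripper value outside its range is refused whole. "hand" is the finger opening in cm, from 0 to 8.54, set as the call begins (left out, the last holds). The fingers move at their own pace and stop on an object; "squeeze" is the grip in N (left out, the last holds). Time passes only in rows, so rows that repeat a pose let the fingers close. It gives the time, the measured TCP pose, the force and the opening at its end, in the units of the state.
- manip.sense(): the state, without advancing time (a new reading comes with each control period).
- manip.snapshot(name): name is "scene" or "top" or "wrist"; returns a dict with "frame" (384x512x3 uint8, red, green, blue), "depth" (384x512 float32, m along the optical axis (not along the pixel's ray), 0 where there is no reading), "fx", "fy", "cx", "cy" (pixels), "k1" (the pictures are not rectified: a ray, as slopes to the right and down, at radius r is drawn at 1 + k1 r^2 times it, then the intrinsics apply), "R" (3x3) and "t" (3): a world point X has camera coordinates R X + t. Camera axes: x right, y down, z forward; pixel columns grow to the right and rows downward; lengths in m; the calibration is good to about 2 mm. A picture is of the moment at which its call begins.
- manip.sign_off(): hands the job in, once; it reports no verdict.
The state is a dict: "t": time; "q": joint angles; "qd": joint speeds; "tau": joint torques, N m; "tcp_pos": TCP position; "tool_rot": TCP orientation; "force": force on the tool from outside, world axes, zero at the start; "ft_torque": the same for the moment, N m; "finger_gap": opening from 0.0 (shut) to 1.0 (fully open).
Only numpy, scipy, OpenCV 4.12 (cv2) and the standard library are available. Lean on these libraries where they do the work, as an engineer would, in place of code of your own. Each camera call takes 0.05 s, during which the arm holds its last target.

## Working session

There is one attempt and no reset: what is moved stays moved. The work goes in short steps, Python scripts to look and compute and a tool call to move; the robot and the scene stay as the last step left them, time stands still between calls to the robot, and variables do not carry over. Pictures are saved under pics/ and viewed, and the job is handed in when it is done.

Besides the shell and the picture viewer there is one more tool, called after ">>>" as a command line: name --argument value ..., lists and objects as JSON in quotes. drive_tool: Moves the arm, as the interface text tells. Its arguments: {"type":"object","properties":{"deltas":{"type":"array"},"hand":{"type":"number"},"squeeze":{"type":"number"}},"required":["deltas"]}

```bash
mkdir -p pics
cat > h.py <<'E'
import numpy as np, cv2
from station import manip
def snap(n,f):
    s=manip.snapshot(n); cv2.imwrite(f'pics/{f}.png',cv2.cvtColor(s['frame'],cv2.COLOR_RGB2BGR)); np.save(f'pics/{f}.npy',s,allow_pickle=True); return s
def load(f): return np.load(f'pics/{f}.npy',allow_pickle=True).item()
def rays(s,uv):
    uv=np.atleast_2d(np.array(uv,float)); K=np.array([[s['fx'],0,s['cx']],[0,s['fy'],s['cy']],[0,0,1]])
    d=(uv-[s['cx'],s['cy']])/[s['fx'],s['fy']]; p=d.copy()
    for _ in range(30): p=d/(1+s['k1']*(p**2).sum(1,keepdims=True))
    return np.c_[p,np.ones(len(p))]
def plane(s,uv,z):
    r=rays(s,uv)@s['R']; c=-s['R'].T@s['t']; return c+r*((z-c[2])/r[:,2:3])
def depthpt(s,uv):
    uv=np.atleast_2d(uv); dd=np.array([s['depth'][int(round(v)),int(round(u))] for u,v in uv])
    return (rays(s,uv)*dd[:,None]-s['t'])@s['R']
def proj(s,X):
    c=np.atleast_2d(X)@s['R'].T+s['t']; p=c[:,:2]/c[:,2:]; p=p*(1+s['k1']*(p**2).sum(1,keepdims=True)); return p*[s['fx'],s['fy']]+[s['cx'],s['cy']]
E
python3 - <<'E'
from h import *
for n in('scene','top','wrist'):
    s=snap(n,n+'0'); print(n,s['fx'],s['k1'],-s['R'].T@s['t'])
st=manip.sense(); print(st)
E
```

```text
scene 478.1848229603346 0.010476693957017074 [0.26622387 1.16807044 0.98748332]
top 404.79249771627184 0.024254469728581085 [0.34214813 0.02434008 1.15500161]
wrist 343.7169692087898 -0.07109518723369232 [0.09332567 0.62147649 0.37353041]
{'t': 0.15, 'q': array([ 1.13250086e+00,  5.28250587e-01,  1.43361547e+00,  3.15145343e-05,
        1.18142107e+00, -1.78509986e-01]), 'qd': array([-4.43539252e-05, -2.66120158e-03, -4.67327991e-03,  1.32379198e-03,
        1.81919854e-03, -5.73450814e-04]), 'tau': array([ 4.31643921e-04, -4.42744517e+01, -1.78274846e+01, -2.45275769e-04,
        5.62705842e-03,  1.70181539e-05]), 'tcp_pos': array([0.16027514, 0.60352501, 0.2305573 ]), 'tool_rot': array([ 1.29533685e-01,  9.91574660e-01, -8.02843816e-04, -2.71054032e-04]), 'force': array([ 0.00294725, -0.06154781, -0.25267432]), 'ft_torque': array([-0.00537818,  0.04651897,  0.02371414]), 'finger_gap': 0.998571739778949}
```

View pics/top0.png

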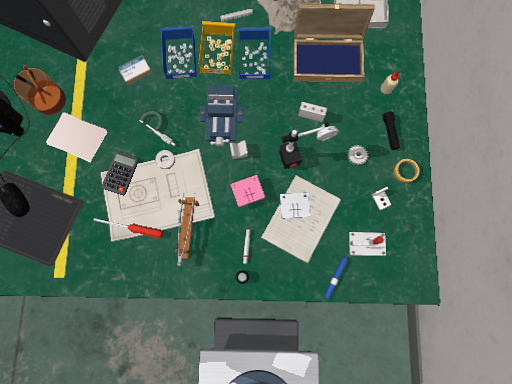

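View pics/scene0.png

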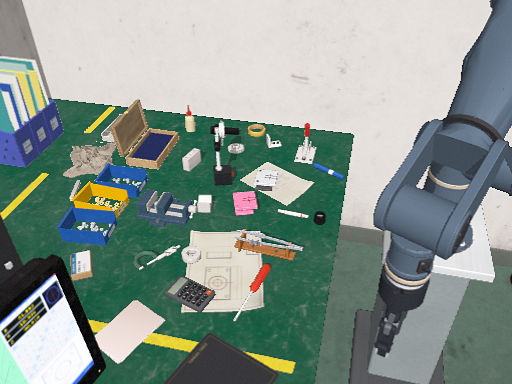

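View pics/wrist0.png

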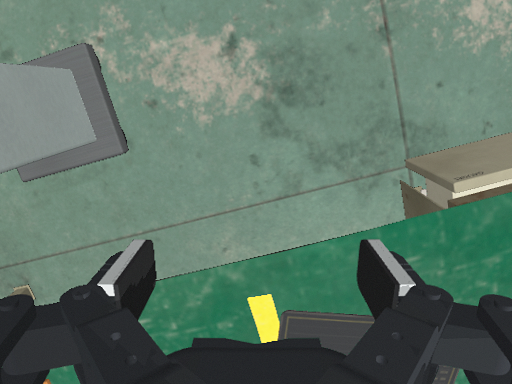

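The top view shows the tweezers and rest at about (187,228), the white plate at (295,205), the pink decoy at (248,190), and the plug gauge at (247,246). I'll zoom in next.

Run:
```python
from h import *
s=load('top0'); f=cv2.cvtColor(s['frame'],cv2.COLOR_RGB2BGR)
a=cv2.resize(f[185:275,160:215],None,fx=6.5,fy=6.5,interpolation=cv2.INTER_CUBIC)
b=cv2.resize(f[170:260,265:325],None,fx=6.5,fy=6.5,interpolation=cv2.INTER_CUBIC)
cv2.imwrite('pics/z1.png',np.hstack([a,b]))
s=load('scene0'); f=cv2.cvtColor(s['frame'],cv2.COLOR_RGB2BGR)
a=cv2.resize(f[160:265,225:325],None,fx=5.5,fy=5.5,interpolation=cv2.INTER_CUBIC)
cv2.imwrite('pics/z2.png',a)
s=load('top0')
print(plane(s,[(187,228)],.041),plane(s,[(295,205)],.035),plane(s,[(247,246)],.014),depthpt(s,[(295,215),(187,215)]))
```

```text
[[0.47270349 0.20538023 0.041     ]] [[ 0.54480968 -0.09343172  0.035     ]] [[0.42888266 0.03886666 0.014     ]] [[ 0.51655652 -0.09352925  0.03414957]
 [ 0.51368434  0.21253239  0.00935497]]
```

View pics/z1.png

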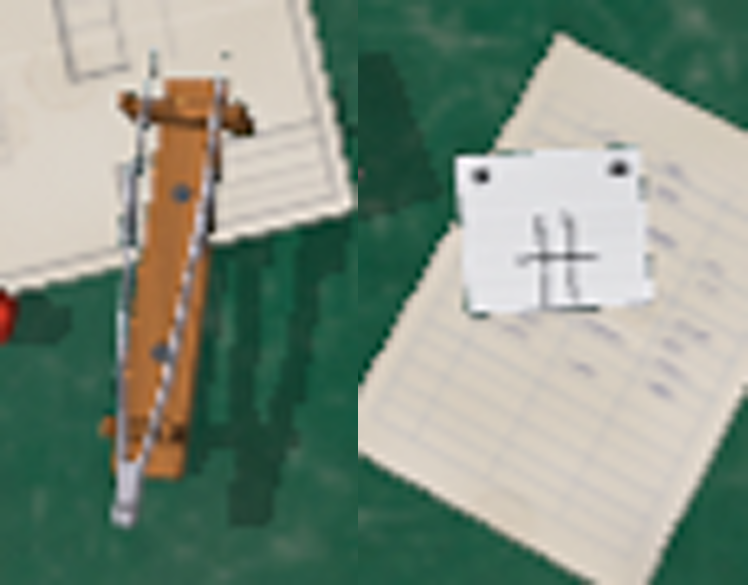

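View pics/z2.png

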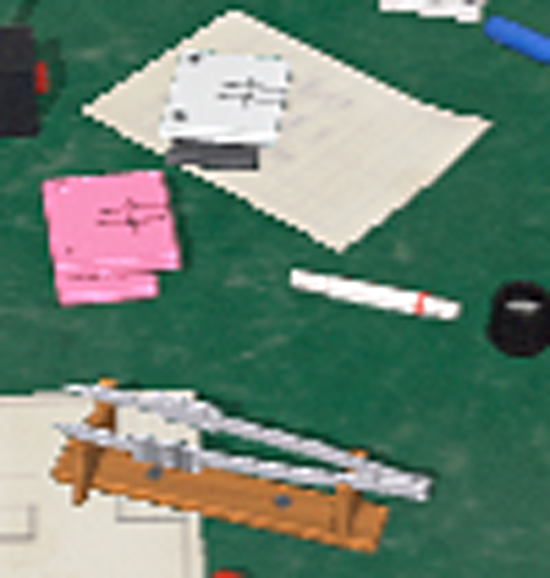

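Run:
```python
from h import *
from scipy.spatial.transform import Rotation as Ro
s=load('top0')
z=lambda u,v,ox,oy:(ox+(u+.5)/6.5-.5,oy+(v+.5)/6.5-.5)
P=plane(s,[z(152,55,160,185),z(224,50,160,185),z(125,520,160,185),z(128,205,160,185),z(212,205,160,185)],.041);print(P.round(4))
m=(P[0]+P[1])/2; d=m-P[2]; print('yaw',np.degrees(np.arctan2(d[1],d[0])),np.linalg.norm(d),'orig',m-d/np.linalg.norm(d)*.07)
Q=plane(s,[z(557-358,257,265,170),z(543-358,305,265,170),z(541-358,215,265,170),z(570-358,215,265,170),z(573-358,295,265,170),z(520-358,258,265,170),z(597-358,257,265,170)],.035);print(Q.round(4))
w=load('wrist0'); st=manip.sense(); Rt=Ro.from_quat(st['tool_rot']).as_matrix()
print('cam in tool',Rt.T@(-w['R'].T@w['t']-st['tcp_pos'])); print((w['R']@Rt).round(3))
```

```text
[[0.571  0.222  0.041 ]
 [0.5739 0.191  0.041 ]
 [0.3728 0.2222 0.041 ]
 [0.5054 0.2286 0.041 ]
 [0.5061 0.1928 0.041 ]]
yaw -4.47980805626411 0.20026665289765083 orig [0.50267023 0.21198283 0.041     ]
[[ 0.5331 -0.094   0.035 ]
 [ 0.5121 -0.088   0.035 ]
 [ 0.5514 -0.0871  0.035 ]
 [ 0.5516 -0.0996  0.035 ]
 [ 0.5167 -0.1008  0.035 ]
 [ 0.5323 -0.078   0.035 ]
 [ 0.5335 -0.1112  0.035 ]]
cam in tool [ 6.93613611e-02 -8.68927473e-05 -1.42950317e-01]
[[ 0.     1.     0.001]
 [-0.963  0.    -0.27 ]
 [-0.27  -0.001  0.963]]
```

>>> drive_tool --deltas '[-3.6, -2.4, 0.5, 8, -7.2, -4.8, 1, 16, -10.8, -7.2, 1.5, 24.5, -14.4, -9.6, 2, 33, -18, -12, 2.5, 41.5, -21.6, -14.4, 3, 50, -25.2, -16.8, 3.5, 58.5, -28.8, -19.2, 4, 67, -32.4, -21.6, 5, 75.5, -36, -24, 6, 84, -39.6, -26.6, 7, 92, -43.1, -29, 7, 100]' --hand 8.5 --squeeze 20

```text
t: 1.35
tcp_pos: [0.5022, 0.2105, 0.1594]
tool_rot: [0.845, 0.536, -0.002, -0.0]
force: [0.3, 0.8, 0.3]
finger_gap: 0.997
```

>>> drive_tool --deltas '[0, 0, 0, 8.5, 0, 0, 0, 17, 0, 0, 0, 25.5, 0, 0, 0, 34, 0, 0, 0, 42.5, 0, 0, 0, 51, 0, 0, 0, 59.5, 0, 0, 0, 66, 0, 0, 0, 69.3, 0, 0, 0, 69.3]'

```text
t: 2.35
tcp_pos: [0.502, 0.2105, 0.1592]
tool_rot: [0.999, -0.04, -0.002, 0.001]
force: [0.2, -0.3, -0.1]
finger_gap: 0.995
```

Run:
```python
from h import *
s=snap('wrist','w1'); f=cv2.cvtColor(s['frame'],cv2.COLOR_RGB2BGR)
cv2.imwrite('pics/w1b.png',cv2.resize(f,(800,600),interpolation=cv2.INTER_CUBIC)); print(manip.sense()['tcp_pos'])
print(proj(s,[[.571,.222,.041],[.574,.191,.041],[.5027,.212,.041]]))
```

```text
[0.50203734 0.21047102 0.15922754]
[[232.64977501  88.60795822]
 [274.47642411  80.95595538]
 [253.71748717 177.25521878]]
```

View pics/w1b.png

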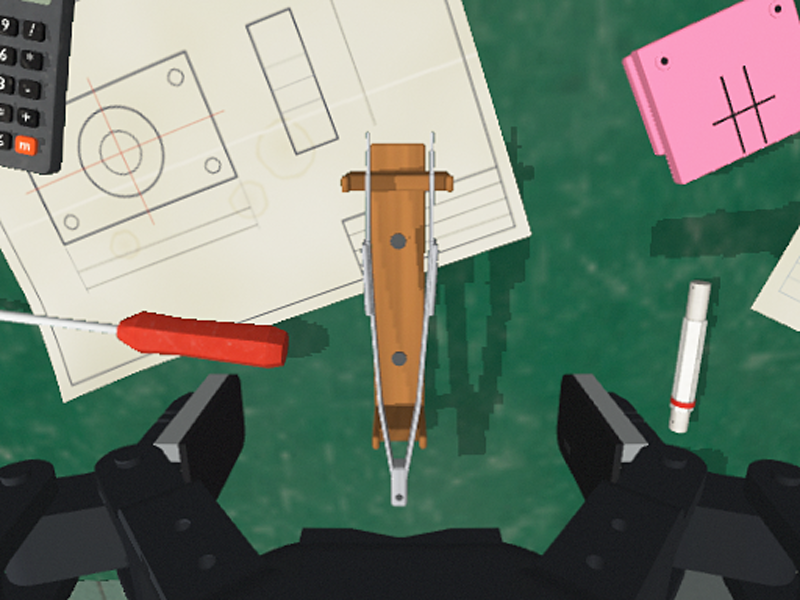

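The wrist view (at 800 px) puts the tips at (368,134) and (433,134), the pads centred at about (367,279) and (433,279), and the heel end at (399,503). The pads sit ahead of the fingers.

Run:
```python
from h import *
from scipy.spatial.transform import Rotation as Ro
s=load('w1'); f=cv2.cvtColor(s['frame'],cv2.COLOR_RGB2BGR)
a=cv2.resize(f[75:215,215:300],None,fx=4.2,fy=4.2,interpolation=cv2.INTER_CUBIC)
cv2.imwrite('pics/w1z.png',a)
g=lambda L:[((u+.5)*.64-.5,(v+.5)*.64-.5) for u,v in L]
P=plane(s,g([(368,134),(433,134),(399,503),(369,314),(432,316)]),.041)
print(P.round(4)); m=(P[0]+P[1])/2; d=m-P[2]; d/=np.linalg.norm(d)
print('yaw',np.degrees(np.arctan2(d[1],d[0])),np.linalg.norm(m-P[2]),'orig',m-d*.07, np.linalg.norm(P[0]-P[1]))
st=manip.sense(); R=Ro.from_quat(st['tool_rot']).as_matrix(); print(R.round(3), R.T@(m-d*.07-st['tcp_pos']))
print(proj(s,m-d*.07)/.64, proj(s,plane(s,g([(433,134)]),.041))/.64)
```

```text
[[0.573  0.2198 0.041 ]
 [0.5706 0.1894 0.041 ]
 [0.3687 0.2216 0.041 ]
 [0.4845 0.2277 0.041 ]
 [0.4808 0.1956 0.041 ]]
yaw -4.770300470276504 0.20379363493281624 orig [0.50202894 0.21044379 0.041     ] 0.030507310256794158
[[ 0.997 -0.078 -0.004]
 [-0.078 -0.997 -0.002]
 [-0.004  0.003 -1.   ]] [ 0.00049429 -0.00027327  0.1182262 ]
[[399.63144484 278.01223433]] [[432.71875 133.71875]]
```

View pics/w1z.png

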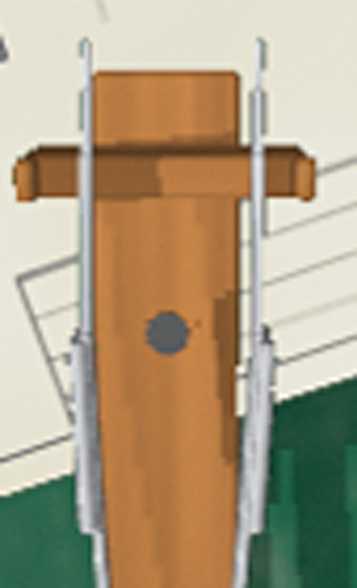

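>>> drive_tool --deltas '[0.05, 0, 0.5, 0.3, 0.05, 0, 1.5, 0.3, 0.05, 0, 3, 0.3, 0.05, 0, 5, 0.3, 0.05, 0, 7, 0.3, 0.05, 0, 9, 0.3, 0.05, 0, 11, 0.3, 0.05, 0, 12.5, 0.3, 0.05, 0, 13.4, 0.3, 0.05, 0, 13.7, 0.3, 0.05, 0, 13.7, 0.3]' --hand 5.5

```text
t: 3.5
tcp_pos: [0.5017, 0.2101, 0.0218]
tool_rot: [0.999, -0.042, -0.003, 0.001]
force: [-0.2, 0.9, 0.1]
finger_gap: 0.645
```

Run:
```python
from h import *
s=snap('wrist','w2'); f=cv2.cvtColor(s['frame'],cv2.COLOR_RGB2BGR)
cv2.imwrite('pics/w2b.png',cv2.resize(f,(800,600),interpolation=cv2.INTER_CUBIC)); st=manip.sense();print(st['tcp_pos'],st['finger_gap'],st['force'])
```

```text
[0.50211494 0.21019056 0.0223273 ] 0.6448958377766688 [-0.61039314  0.29641982  0.17394187]
```

View pics/w2b.png

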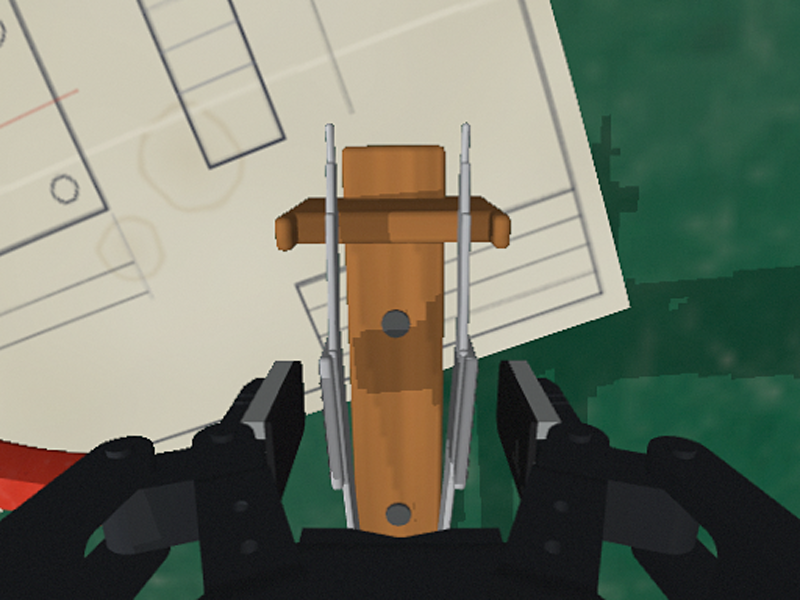

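The pads are centred between the fingers: the fingers' inner edges are at u = 302 and 498, and the blades at 330 and 465. I'll close partway.

>>> drive_tool --deltas '[0, 0, 0, 0, 0, 0, 0, 0, 0, 0, 0, 0, 0, 0, 0, 0, 0, 0, 0, 0, 0, 0, 0, 0, 0, 0, 0, 0, 0, 0, 0, 0]' --hand 2.8

```text
t: 4.35
tcp_pos: [0.5031, 0.2104, 0.0237]
tool_rot: [0.999, -0.041, -0.001, 0.001]
force: [1.0, -0.0, 6.0]
finger_gap: 0.334
```

Run:
```python
from h import *
s=snap('wrist','w3'); f=cv2.cvtColor(s['frame'],cv2.COLOR_RGB2BGR)
cv2.imwrite('pics/w3b.png',cv2.resize(f,(800,600),interpolation=cv2.INTER_CUBIC)); st=manip.sense();print(st['tcp_pos'],st['finger_gap'],st['finger_gap']*85.4,st['force'])
```

```text
[0.50314662 0.21043164 0.02370113] 0.3277338303647241 27.98846911314744 [-0.43744931 -0.95107257  6.28767243]
```

View pics/w3b.png

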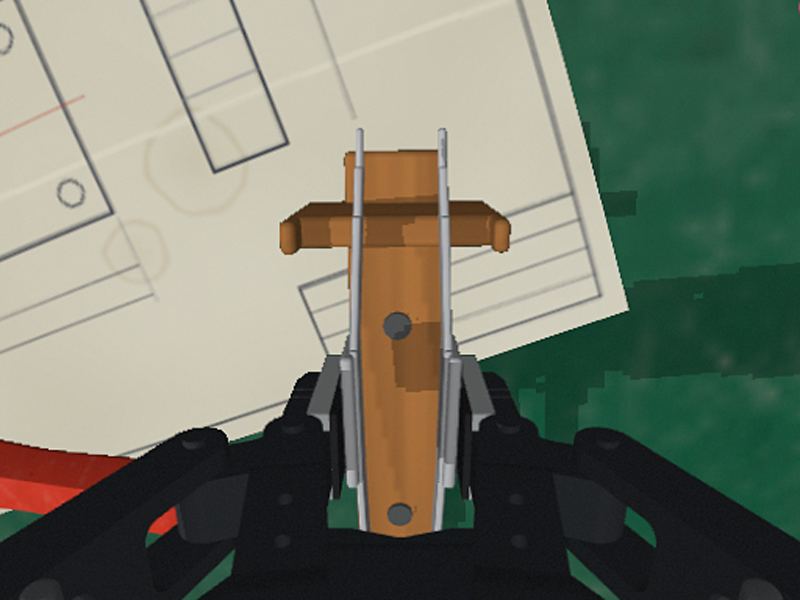

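>>> drive_tool --deltas '[0, 0, -0.3, 0, 0, 0, -0.8, 0, 0, 0, -1.5, 0, 0, 0, -2.5, 0, 0, 0, -4, 0, 0, 0, -5.3, 0, 0, 0, -6, 0, 0, 0, -6, 0, 0, 0, -6, 0]'

```text
t: 5.3
tcp_pos: [0.5031, 0.2105, 0.0838]
tool_rot: [0.999, -0.041, -0.001, 0.001]
force: [-1.1, -0.3, -0.5]
finger_gap: 0.332
```

Run:
```python
from h import *
from scipy.spatial.transform import Rotation as Ro
s=snap('wrist','w4'); f=cv2.cvtColor(s['frame'],cv2.COLOR_RGB2BGR)
cv2.imwrite('pics/w4b.png',cv2.resize(f,(800,600),interpolation=cv2.INTER_CUBIC)); st=manip.sense();print(st['tcp_pos'],st['finger_gap'],st['finger_gap']*85.4,st['force'],st['ft_torque'])
R=Ro.from_quat(st['tool_rot']).as_matrix(); print(R.round(4))
q=snap('scene','s4'); f=cv2.cvtColor(q['frame'],cv2.COLOR_RGB2BGR)
cv2.imwrite('pics/s4b.png',cv2.resize(f[130:270,200:380],None,fx=4,fy=4,interpolation=cv2.INTER_CUBIC))
```

```text
[0.50286605 0.21046586 0.08342802] 0.33152733507671883 28.31243441555179 [-0.07655452  0.20571237 -0.14429729] [-0.04074963 -0.04024653  0.02697414]
[[ 0.9966 -0.0829 -0.002 ]
 [-0.0829 -0.9966 -0.0017]
 [-0.0019  0.0019 -1.    ]]
```

View pics/w4b.png

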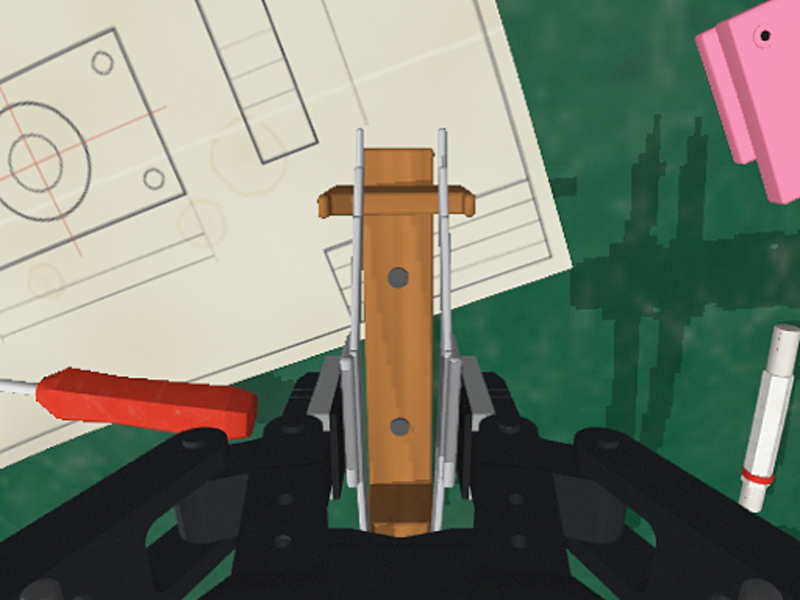

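View pics/s4b.png

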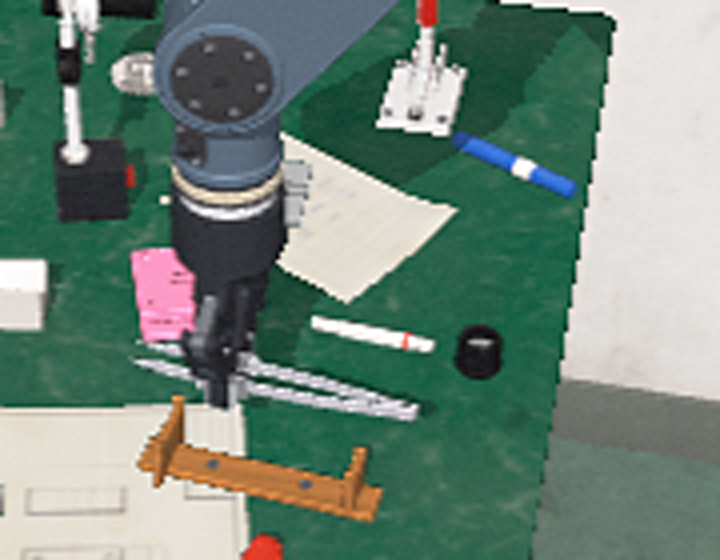

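>>> drive_tool --deltas '[-0.1, 0.8, -1, 0, -0.4, 2.8, -2, -0.5, -0.9, 5.8, -3, -1, -1.5, 9.5, -4, -2, -2.1, 13.5, -4.7, -3, -2.7, 17.5, -4.7, -4, -3.3, 21.3, -4.7, -5, -3.8, 24.7, -4.7, -6, -4.2, 27.6, -4.7, -6.7, -4.6, 29.8, -4.7, -6.7, -4.75, 31, -4.7, -6.7, -4.75, 31, -4.7, -6.7]'

```text
t: 6.6
tcp_pos: [0.4297, -0.0958, 0.1311]
tool_rot: [1.0, 0.016, -0.001, 0.001]
force: [0.4, -0.1, 0.1]
finger_gap: 0.33
```

Run:
```python
from h import *
from scipy.spatial.transform import Rotation as Ro
s=snap('wrist','w5'); f=cv2.cvtColor(s['frame'],cv2.COLOR_RGB2BGR)
cv2.imwrite('pics/w5b.png',cv2.resize(f,(800,600),interpolation=cv2.INTER_CUBIC)); st=manip.sense();print(st['t'],st['tcp_pos'],st['finger_gap'],st['force'])
R=Ro.from_quat(st['tool_rot']).as_matrix(); print(R.round(4))
```

```text
6.65 [ 0.42968374 -0.09478891  0.13105674] 0.3308650655274757 [ 0.15640799 -0.08248941 -1.3592948 ]
[[ 0.9995  0.0322 -0.0025]
 [ 0.0322 -0.9995 -0.0015]
 [-0.0025  0.0015 -1.    ]]
```

View pics/w5b.png

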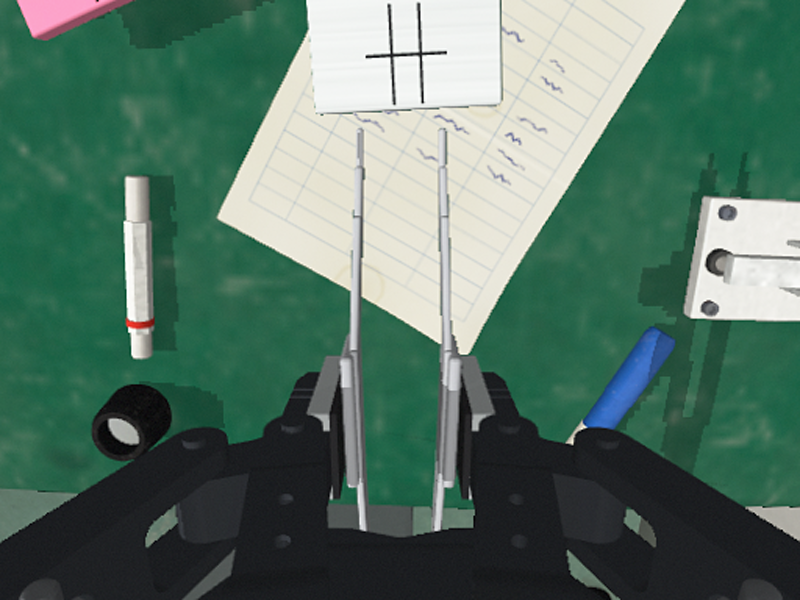

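The wrist view (800 px) puts the cross line from (366,57) to (447,52), the parallel lines from (389,3) to (394,104) and (418,3) to (422,103), and the tips at (360,130) and (443,130).

```bash
cat > m.py <<'E'
from h import *
from scipy.spatial.transform import Rotation as Ro
def run(name,cross,ll,rl,tips,st):
    s=load(name)
    g=lambda L:[((u+.5)*.64-.5,(v+.5)*.64-.5) for u,v in L]
    C,L,Rr=plane(s,g(cross),.035),plane(s,g(ll),.035),plane(s,g(rl),.035)
    zt=st['tcp_pos'][2]+.0173
    T=plane(s,g(tips),zt)
    a=lambda p:np.degrees(np.arctan2(p[1],p[0]))
    print('yaws cross,L,R',a(C[0]-C[1])-90,a(L[0]-L[1]),a(Rr[0]-Rr[1]))
    c=C.mean(0); print('mark',c,'len',np.linalg.norm(C[0]-C[1]),np.linalg.norm(L[0]-L[1]))
    R=Ro.from_quat(st['tool_rot']).as_matrix(); print('toolyaw',a(R[:,0]))
    print('tips world',T.round(4),'gap',np.linalg.norm(T[0]-T[1]))
    print('tips tool',((T-st['tcp_pos'])@R).round(4)); m=T.mean(0)
    print('move mid tip->mark in tool (cm)',100*R.T@(c-m))
    return c
E
python3 - <<'E'
from m import *
run('w5',[(366,56.5),(447,52)],[(389,3),(394,104)],[(418,3),(422,103)],[(360,130),(443,130)],manip.sense())
E
```

```text
yaws cross,L,R 4.863394351382098 4.57050928281407 4.619376884863769
mark [ 0.53226927 -0.09522606  0.035     ] len 0.033816729304488424 0.04006753727062246
toolyaw 1.8428370139749073
tips world [[ 0.4992 -0.0843  0.1484]
 [ 0.4998 -0.103   0.1484]] gap 0.018737096077375465
tips tool [[ 0.0698 -0.0082 -0.0175]
 [ 0.0698  0.0105 -0.0175]]
move mid tip->mark in tool (cm) [ 3.29643872  0.24317763 11.32777407]
```

>>> drive_tool --deltas '[-0.4, 0.2, 0.3, -1, -0.8, 0.5, 1.2, -2, -1.2, 0.77, 2.5, -2.8, -1.2, 0.77, 4.3, -2.8, -1.2, 0.77, 6.2, -2.8, -1.2, 0.77, 8, -2.8, -1.2, 0.77, 9.4, -2.8, -1.2, 0.77, 10.2, -2.8, -1.2, 0.77, 10.5, -2.8, -1.2, 0.77, 10.5, -2.8, -1.2, 0.77, 10.5, -2.8]'

```text
t: 7.75
tcp_pos: [0.4179, -0.1029, 0.0265]
tool_rot: [0.999, 0.041, -0.001, 0.001]
force: [-0.1, -0.3, -1.3]
finger_gap: 0.328
```

Run:
```python
from h import *
from scipy.spatial.transform import Rotation as Ro
s=snap('wrist','w6'); f=cv2.cvtColor(s['frame'],cv2.COLOR_RGB2BGR)
st=manip.sense();print(st['t'],st['tcp_pos'],st['finger_gap'],st['force'])
R=Ro.from_quat(st['tool_rot']).as_matrix(); print(R.round(4))
q=snap('scene','s6'); f2=cv2.cvtColor(q['frame'],cv2.COLOR_RGB2BGR)
print(proj(q,[.532,-.095,.035]))
a=cv2.resize(f,(400,300)); b=cv2.resize(f2[140:240,220:353],(400,300),interpolation=cv2.INTER_CUBIC)
cv2.imwrite('pics/ws6.png',np.hstack([a,b]))
```

```text
7.8 [ 0.41804278 -0.10307582  0.02661781] 0.3309015376620955 [-0.04309743 -0.09114699  0.20387823]
[[ 0.9967  0.0813 -0.0014]
 [ 0.0813 -0.9967 -0.0021]
 [-0.0016  0.0019 -1.    ]]
[[269.50431449 176.67892946]]
```

View pics/ws6.png

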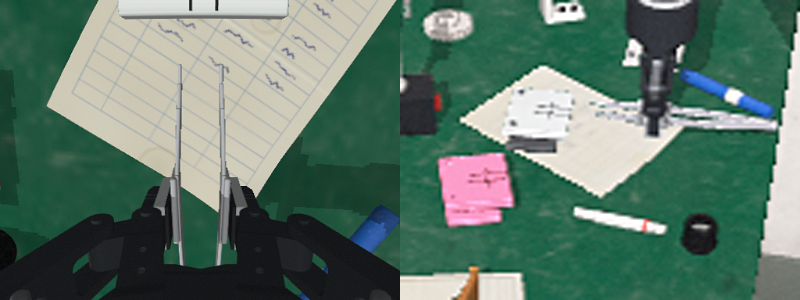

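>>> drive_tool --deltas '[0.2, 0, 0, 0, 0.7, 0, 0, 0, 1.3, 0, 0, 0, 2, 0, 0, 0, 2.7, 0, 0, 0, 3.4, 0, 0, 0, 4, 0, 0, 0, 4.4, 0, 0, 0, 4.5, 0, 0, 0, 4.5, 0, 0, 0, 4.5, 0, 0, 0]'

```text
t: 8.95
tcp_pos: [0.4624, -0.0993, 0.0265]
tool_rot: [0.999, 0.041, -0.001, 0.001]
force: [-0.8, -0.0, -0.1]
finger_gap: 0.332
```

```bash
cat > v.py <<'E'
import sys
from h import *
from scipy.spatial.transform import Rotation as Ro
n=sys.argv[1]
s=snap('wrist','w'+n); f=cv2.cvtColor(s['frame'],cv2.COLOR_RGB2BGR)
st=manip.sense();print(st['t'],st['tcp_pos'],st['finger_gap'],st['finger_gap']*85.4,st['force'])
R=Ro.from_quat(st['tool_rot']).as_matrix(); print(R.round(4))
cv2.imwrite(f'pics/wz{n}.png',cv2.resize(f[0:130,180:330],(750,650)[:2],interpolation=cv2.INTER_CUBIC)[:600])
q=snap('scene','s'+n); f2=cv2.cvtColor(q['frame'],cv2.COLOR_RGB2BGR)
cv2.imwrite(f'pics/sz{n}.png',cv2.resize(f2[150:210,240:340],(800,480),interpolation=cv2.INTER_CUBIC))
E
python3 v.py 7
```

```text
9.0 [ 0.46241337 -0.09936323  0.02655339] 0.3344005696958145 28.557808652022562 [ 0.78779904 -0.72777136 -0.8280543 ]
[[ 0.9967  0.081  -0.002 ]
 [ 0.081  -0.9967 -0.0018]
 [-0.0022  0.0016 -1.    ]]
```

View pics/wz7.png

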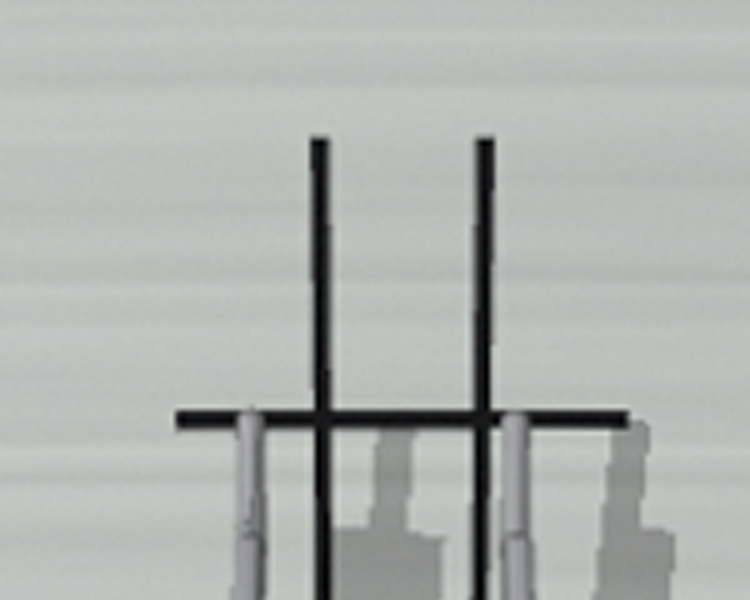

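View pics/sz7.png

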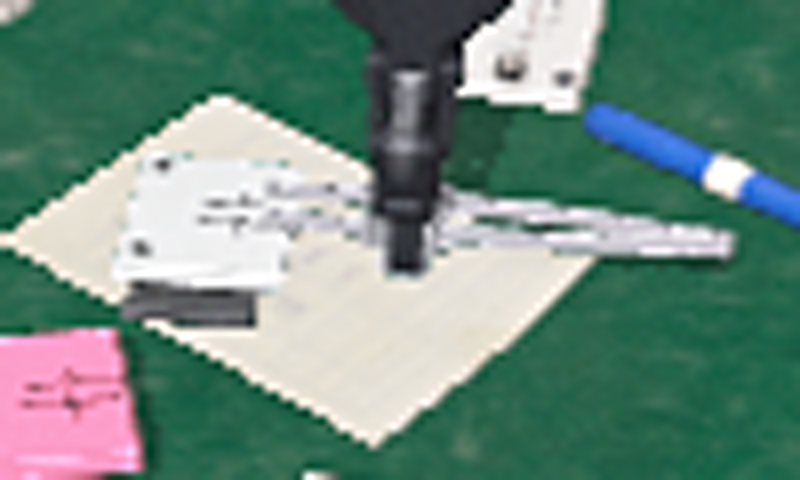

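```bash
cat > c.py <<'E'
from h import *
from scipy.spatial.transform import Rotation as Ro
def calc(n,tips,cross,lines):  # zoomed px (5x,origin 180,0)
    s=load(n); st=manip.sense(); R=Ro.from_quat(st['tool_rot']).as_matrix(); p=st['tcp_pos']
    g=lambda L:[(180+(u+.5)/5-.5,(v+.5)/5-.5) for u,v in L]
    T=plane(s,g(tips),p[2]+.0173); C=plane(s,g(cross),.035); L=plane(s,g(lines),.035)
    x=(C[0]-C[1]);print('cross yaw',np.degrees(np.arctan2(x[1],x[0]))-90,'toolyaw',np.degrees(np.arctan2(R[1,0],R[0,0])))
    print('tips in tool',((T-p)@R*1000).round(2),'gap',np.linalg.norm(T[0]-T[1])*1000)
    print('lines in tool',((L-p)@R*1000).round(2),'cross',((C-p)@R*1000).round(2))
    print('need mm',((L.mean(0)-T.mean(0))@R*1000).round(2))
    print('tip heights by depth',depthpt(s,[(a,b+3) for a,b in g(tips)])[:,2],'plate',depthpt(s,g([(400,200),(200,300)]))[:,2])
E
python3 -c "
from c import *
calc('w7',[(250,414),(515,416)],[(176,420),(629,419)],[(322,420),(482,419)])"
```

```text
cross yaw 4.804964622008413 toolyaw 4.643856403514739
tips in tool [[ 69.99  -9.65 -17.46]
 [ 69.85   9.03 -17.43]] gap 18.675281397668527
lines in tool [[69.72 -4.87 -8.59]
 [69.8   7.2  -8.57]] cross [[ 69.75 -15.9   -8.61]
 [ 69.85  18.32  -8.55]]
need mm [-0.16  1.47  8.86]
tip heights by depth [0.04451552 0.04588816] plate [0.03438698 0.03520201]
```

Run:
```python
from h import *
s=load('w7')
for v in range(78,135,4):
    a=[]
    for lo,hi in((222,236),(278,292)):
        z=depthpt(s,[(u,v) for u in range(lo,hi)])[:,2]; a.append(z.max())
    print(v,np.round(a,4),depthpt(s,[(256,v)])[0].round(4))
```

```text
78 [0.0367 0.0369] [ 0.534  -0.0932  0.0361]
82 [0.1695 0.0456] [ 0.5325 -0.0934  0.0354]
86 [0.0456 0.0462] [ 0.5311 -0.0935  0.0349]
90 [0.0459 0.0454] [ 0.5296 -0.0936  0.035 ]
94 [0.0465 0.0461] [ 0.5281 -0.0937  0.0355]
98 [0.0463 0.045 ] [ 0.5267 -0.0938  0.0354]
102 [0.0456 0.0455] [ 0.5252 -0.094   0.0346]
106 [0.0475 0.0477] [ 0.5237 -0.0941  0.0363]
110 [0.0476 0.048 ] [ 0.5222 -0.0942  0.0354]
114 [0.0483 0.0479] [ 0.5207 -0.0943  0.0354]
118 [0.0485 0.0478] [ 0.5192 -0.0944  0.0363]
122 [0.048  0.0485] [ 0.5177 -0.0946  0.036 ]
126 [0.0478 0.1695] [ 0.516  -0.0947  0.0341]
130 [0.0482 0.0476] [ 0.5147 -0.0948  0.0368]
134 [0.048  0.0474] [ 0.5131 -0.0949  0.0357]
```

>>> drive_tool --deltas '[0, 0.05, 0.05, 0.1, 0, 0.1, 0.15, 0.1, 0, 0.15, 0.25, 0.1, 0, 0.15, 0.3, 0.1, 0, 0.15, 0.3, 0.1, 0, 0.15, 0.3, 0.1]'

```text
t: 9.65
tcp_pos: [0.4626, -0.1009, 0.0235]
tool_rot: [0.999, 0.04, -0.001, 0.001]
force: [0.8, 0.3, -0.5]
finger_gap: 0.333
```

>>> drive_tool --deltas '[0, 0, 0, 0, 0, 0, 0, 0, 0, 0, 0, 0]' --hand 2.65

```text
t: 9.95
tcp_pos: [0.4626, -0.1009, 0.0236]
tool_rot: [0.999, 0.04, -0.001, 0.001]
force: [-0.1, 0.0, -0.1]
finger_gap: 0.31
```

>>> drive_tool --deltas '[0, 0, 0, 0, 0, 0, 0, 0, 0, 0, 0, 0, 0, 0, 0, 0, 0, 0, 0, 0]' --hand 2.45

```text
t: 10.45
tcp_pos: [0.4626, -0.1009, 0.0235]
tool_rot: [0.999, 0.04, -0.001, 0.001]
force: [0.2, -0.3, -1.4]
finger_gap: 0.287
```

```bash
python3 v.py 8
```

```text
10.5 [ 0.46256159 -0.10086659  0.0235478 ] 0.29221499113526167 24.955160242951347 [ 0.38920158 -0.70066173 -0.93964973]
[[ 0.9969  0.0793 -0.002 ]
 [ 0.0792 -0.9969 -0.0018]
 [-0.0021  0.0017 -1.    ]]
```

View pics/wz8.png

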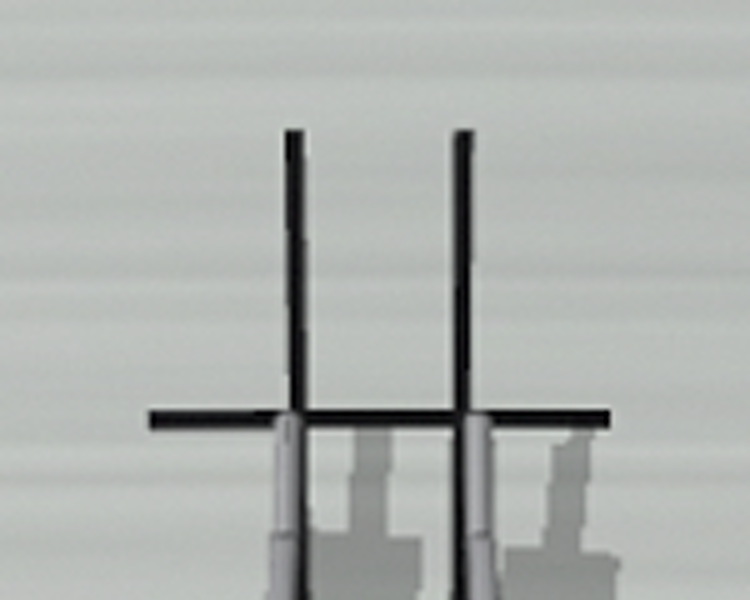

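```bash
python3 -c "
from c import *
calc('w8',[(288,415),(480,416)],[(150,420),(610,419)],[(298,420),(462,419)])"
```

```text
cross yaw 4.665663594332798 toolyaw 4.540166449239975
tips in tool [[ 69.95  -6.92 -17.46]
 [ 69.89   6.61 -17.44]] gap 13.531558506375537
lines in tool [[ 69.71  -6.49 -11.6 ]
 [ 69.78   5.61 -11.58]] cross [[ 69.75 -17.43 -11.62]
 [ 69.83  16.55 -11.56]]
need mm [-0.17 -0.29  5.86]
tip heights by depth [0.04108701 0.04246262] plate [0.03508478 0.03541106]
```

>>> drive_tool --deltas '[0, -0.03, 0, -0.1, 0, -0.03, 0, -0.1, 0, -0.03, 0, -0.1, 0, -0.03, 0, -0.1, 0, -0.03, 0, -0.1]' --hand 2.37

```text
t: 11.05
tcp_pos: [0.4625, -0.1006, 0.0236]
tool_rot: [0.999, 0.041, -0.001, 0.001]
force: [0.2, 0.6, -0.6]
finger_gap: 0.278
```

```bash
python3 v.py 9
```

```text
11.1 [ 0.46257973 -0.10058398  0.02355042] 0.2773274895657617 23.68376760891605 [ 0.18991785 -0.12890277 -0.41691968]
[[ 0.9967  0.081  -0.0019]
 [ 0.081  -0.9967 -0.0019]
 [-0.0021  0.0017 -1.    ]]
```

View pics/wz9.png

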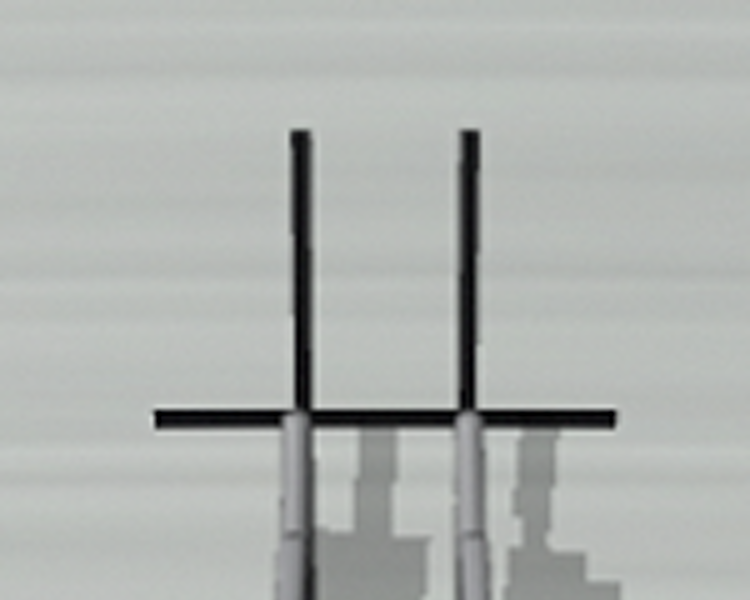

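Run:
```python
from c import *
s=load('w9'); g=cv2.cvtColor(s['frame'],cv2.COLOR_RGB2GRAY)
for v in (78,83,86,89,92,95): print(v,g[v,232:282])
calc('w9',[(296.5,415),(468.5,416)],[(155,420),(616,419)],[(304,420),(467,419)])
```

```text
78 [186 186 185 187 186 192 167  14  20  16 116 194 188 187 186 187 185 187
 186 186 185 185 187 186 185 184 185 186 185 186 184 185 183 186 185 183
 185 186 191 133  14  21  15 153 191 184 184 185 184 185]
83 [ 23  19  19  18  76 146 154 142 117  80  23  21  25  20  22  23  20  24
  23  23  18  21  24  21  24  21  23  23  22  20  23  20  22  23  22  20
  22  20  20  93 144 153 137 103  53  19  19  20  23  19]
86 [197 195 196 187 160 161 174 148 123  81 123 200 194 194 193 196 194 195
 198 178 145 146 147 146 147 146 145 171 198 195 195 195 195 194 194 195
 195 197 169 148 167 166 145 113 138 183 196 194 195 195]
89 [195 194 195 188 160 161 172 148 120  78 124 202 195 194 194 195 194 196
 198 178 144 148 148 148 147 146 145 170 196 195 193 193 194 194 194 194
 193 193 183 158 164 166 146 114 127 179 196 195 193 193]
92 [191 194 193 185 160 160 168 147 118  78  91 168 195 191 191 192 191 192
 193 174 142 145 144 145 144 143 141 167 192 190 190 190 192 191 190 189
 190 191 179 156 164 164 144 117 114 167 193 191 188 191]
95 [185 184 187 180 161 159 167 147 117  75  87 165 186 185 185 184 185 185
 178 155 138 139 140 141 140 140 137 161 186 185 182 183 184 184 183 184
 184 186 171 148 162 166 148 117 112 163 186 183 184 184]
cross yaw 4.772992041511273 toolyaw 4.6429781824118
tips in tool [[ 69.94  -6.3  -17.46]
 [ 69.87   5.83 -17.44]] gap 12.122665513220028
lines in tool [[ 69.7   -6.03 -11.61]
 [ 69.77   6.   -11.59]] cross [[ 69.74 -17.04 -11.63]
 [ 69.82  17.02 -11.57]]
need mm [-0.17  0.22  5.85]
tip heights by depth [0.04183943 0.04176559] plate [0.03598143 0.03544581]
```

>>> drive_tool --deltas '[-0.01, 0.02, 0, 0, -0.01, 0.02, 0, 0, -0.01, 0.02, 0, 0, -0.01, 0.02, 0, 0, -0.01, 0.02, 0, 0]'

```text
t: 11.65
tcp_pos: [0.4625, -0.1008, 0.0235]
tool_rot: [0.999, 0.041, -0.001, 0.001]
force: [-0.3, -0.2, 0.1]
finger_gap: 0.279
```

```bash
python3 v.py 10;  python3 - <<'E'
from h import *
s=load('w10'); g=cv2.cvtColor(s['frame'],cv2.COLOR_RGB2GRAY)
for v in (78,83): print(v,g[v,232:282])
E
```

```text
11.7 [ 0.46247081 -0.10079124  0.02355072] 0.27968774860695295 23.885333731033782 [ 0.21408771  0.05977174 -1.21496119]
[[ 0.9967  0.0809 -0.0019]
 [ 0.0809 -0.9967 -0.0018]
 [-0.0021  0.0017 -1.    ]]
78 [186 187 187 186 191 173  88  17  19  61 143 191 186 186 186 184 186 186
 186 185 186 186 185 186 186 187 185 184 185 185 185 185 184 184 184 184
 186 189 154  72  17  20  81 163 188 185 184 185 186 184]
83 [ 21  24  21  18  78 147 156 142 117  80  24  21  22  22  24  23  20  22
  19  23  20  19  24  20  24  23  23  23  17  23  24  20  20  19  21  25
  19  19  21  94 143 153 136 101  52  16  20  20  22  21]
```

View pics/wz10.png

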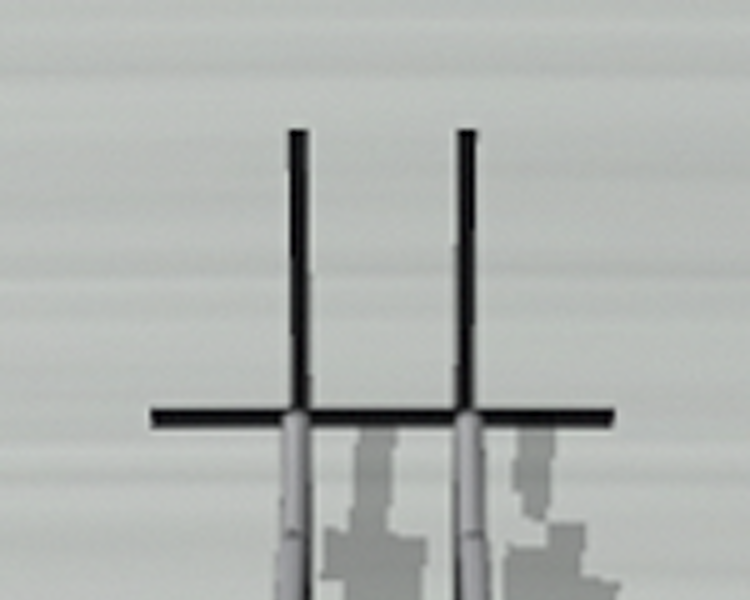

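View pics/sz10.png

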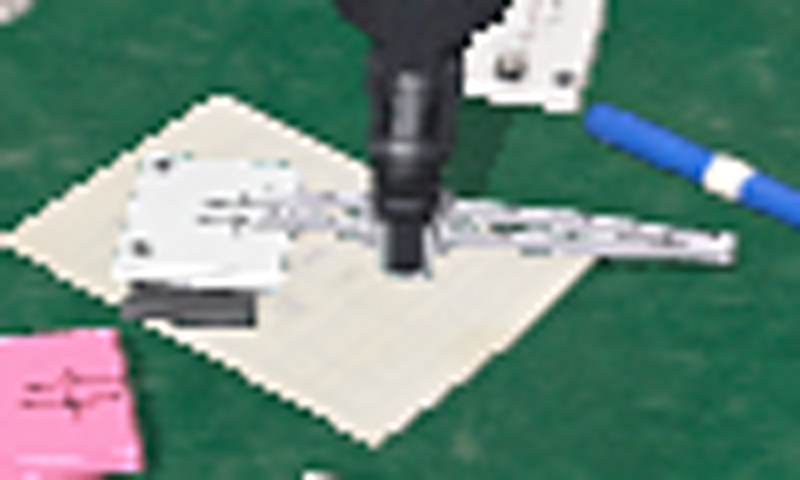

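The tips now sit symmetrically over their lines: tips at u = 296 and 469, lines at 300 and 466, and the small spread is the height parallax. Holding now.

>>> drive_tool --deltas '[0, 0, 0, 0, 0, 0, 0, 0, 0, 0, 0, 0, 0, 0, 0, 0, 0, 0, 0, 0, 0, 0, 0, 0, 0, 0, 0, 0, 0, 0, 0, 0, 0, 0, 0, 0, 0, 0, 0, 0, 0, 0, 0, 0, 0, 0, 0, 0]'

```text
t: 12.95
tcp_pos: [0.4625, -0.1008, 0.0235]
tool_rot: [0.999, 0.04, -0.001, 0.001]
force: [0.9, -0.3, -1.6]
finger_gap: 0.282
```

>>> drive_tool --deltas '[0, 0, 0, 0, 0, 0, 0, 0, 0, 0, 0, 0, 0, 0, 0, 0, 0, 0, 0, 0, 0, 0, 0, 0, 0, 0, 0, 0, 0, 0, 0, 0, 0, 0, 0, 0, 0, 0, 0, 0, 0, 0, 0, 0, 0, 0, 0, 0]'

```text
t: 14.15
tcp_pos: [0.4625, -0.1008, 0.0236]
tool_rot: [0.999, 0.041, -0.001, 0.001]
force: [-0.2, -1.1, -0.4]
finger_gap: 0.283
```

>>> drive_tool --deltas '[0, 0, 0, 0, 0, 0, 0, 0, 0, 0, 0, 0, 0, 0, 0, 0, 0, 0, 0, 0, 0, 0, 0, 0, 0, 0, 0, 0, 0, 0, 0, 0, 0, 0, 0, 0, 0, 0, 0, 0, 0, 0, 0, 0, 0, 0, 0, 0]'

```text
t: 15.35
tcp_pos: [0.4625, -0.1008, 0.0236]
tool_rot: [0.999, 0.041, -0.001, 0.001]
force: [0.8, -0.2, 0.0]
finger_gap: 0.28
```

```bash
python3 v.py 11;  python3 - <<'E'
from c import *
s=load('w11'); g=cv2.cvtColor(s['frame'],cv2.COLOR_RGB2GRAY)
for v in (78,83): print(v,g[v,232:282])
calc('w11',[(296,415),(469,416)],[(152,419),(614,418)],[(300.5,420),(466,419)])
E
```

```text
15.4 [ 0.46248317 -0.10079641  0.02355927] 0.2759783498214401 23.568551074750985 [ 0.62049331 -0.6235378  -1.02880798]
[[ 0.9967  0.081  -0.0019]
 [ 0.081  -0.9967 -0.0019]
 [-0.0021  0.0017 -1.    ]]
78 [185 187 185 186 188 173  89  17  19  63 142 191 187 186 187 184 186 186
 186 184 187 186 184 185 186 185 186 186 185 186 184 184 185 185 184 185
 184 189 154  72  20  18  80 162 188 186 185 185 185 184]
83 [ 22  22  23  16  79 145 157 142 118  80  24  20  21  21  22  22  22  21
  23  20  23  23  23  22  22  23  19  21  22  23  21  23  23  20  23  21
  20  21  20  93 144 153 135 102  52  21  21  19  23  21]
cross yaw 4.769211582994572 toolyaw 4.640887281797601
tips in tool [[ 69.95  -6.33 -17.46]
 [ 69.89   5.86 -17.44]] gap 12.194332268411369
lines in tool [[ 69.71  -6.28 -11.63]
 [ 69.79   5.93 -11.61]] cross [[ 69.83 -17.25 -11.64]
 [ 69.9   16.87 -11.59]]
need mm [-0.17  0.06  5.83]
tip heights by depth [0.04269316 0.04252528] plate [0.03550493 0.03558084]
```

View pics/wz11.png

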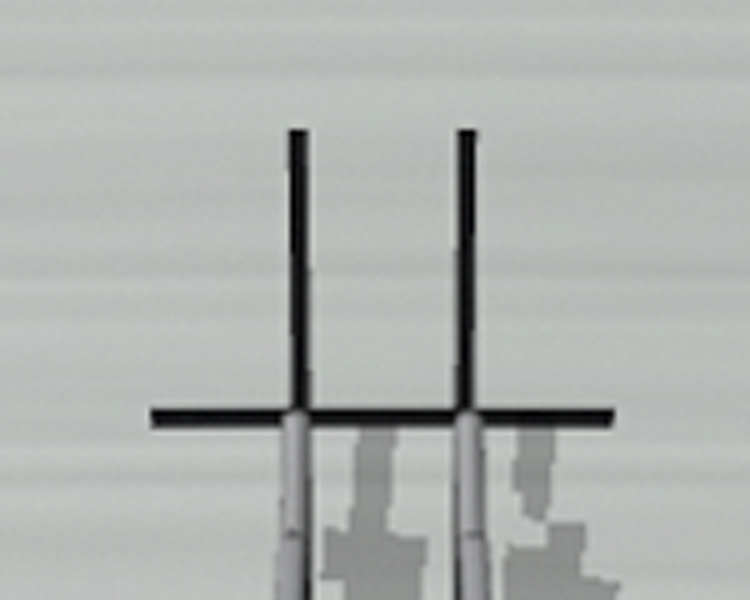

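The picture is unchanged over the 3.7 s hold. The tips stand over their lines at the crosswise line, with a 12.2 mm gap, so I'm handing in.

```bash
python3 -c "
from station import manip
print(manip.sign_off())"
```

```text
the job is handed in; nothing more can be done
None
```

I took the tweezers off the rest, brought them level over the plate from its front edge, and squeezed them to the 12 mm tip gap. I held that still for about 3.7 s and handed the job in at about 15.4 s, still holding them there.

**Last checks from the wrist camera:**
- **Tip gap:** it measured 12.2 mm, steady from start to end of the hold. The two lines measured 12.2 mm apart in the same view.
- **Position:** each tip is within about 0.1 mm sideways of its line and about 0.2 mm lengthwise of the crosswise line.
- **Alignment:** the tweezers are within about 0.1° of the plate's direction.
- **Height:** the tip centres are about 6 mm above the plate. I estimate 4 mm clear under the tips and about 2 mm under the blades behind them. No contact showed in the force readings.

**What disagreed:**
- The finger-gap reading varied by a few tenths of a millimetre, between 23.6 and 24.2 mm wide, so I relied on the images for the gap.
- The first overhead view put the plate's turn at about 2°. The close view gave about 4.7°, which I used.
- On gripping, the closing fingers pressed the tweezers onto the rest with about 6 N until I lifted them.

I touched nothing else on the way, as far as I saw, but I did not take a final overview picture to confirm that every bystander stayed put.

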